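# Line up the tablet jars by size beside the breathing exerciser

### The job

Line the four tablet jars up by size on the row of cork coasters, so that they can be told apart by touch at night: the largest on the coaster next to the breathing exerciser, then each next smaller one, the smallest at the phone stand's end. Stand each jar upright in the middle of its own coaster and knock none of them over.

Things in the scene. Friction and masses are not known exactly. Their poses are not given: they have to be found in the camera images.
- jar1_center (a point): the smallest of four amber tablet jars with white screw cap and blank paper label: upright cylinder 32 mm in diameter, 44 mm tall with cap (the cap, the top 13 mm, is 4 mm narrower). Point on its axis, half-way up (22 mm above its underside); z axis up along the jar. Loose, rigid, 20 to 170 g; starts standing on the desk
- jar2_center (a point): the second smallest of four amber tablet jars with white screw cap and blank paper label: upright cylinder 39 mm in diameter, 62 mm tall with cap (the cap, the top 13 mm, is 4 mm narrower). Point on its axis, half-way up (31 mm above its underside); z axis up along the jar. Loose, rigid, 20 to 170 g; starts standing on the desk
- jar3_center (a point): the second largest of four amber tablet jars with white screw cap and blank paper label: upright cylinder 46 mm in diameter, 80 mm tall with cap (the cap, the top 13 mm, is 4 mm narrower). Point on its axis, half-way up (40 mm above its underside); z axis up along the jar. Loose, rigid, 20 to 170 g; starts standing on the desk
- jar4_center (a point): the largest of four amber tablet jars with white screw cap and blank paper label: upright cylinder 53 mm in diameter, 98 mm tall with cap (the cap, the top 13 mm, is 4 mm narrower). Point on its axis, half-way up (49 mm above its underside); z axis up along the jar. Loose, rigid, 20 to 170 g; starts standing on the desk
- coaster_a: round cork coaster, 62 mm in diameter, 3 mm thick, fixed on a thin dark wooden board (76 x 380 mm, 6 mm thick, fixed on the desk); an end one in a set of four, which lie in one straight row a, b, c, d with 90 mm between centres. Origin: centre of its underside; its upper face is 3 mm above that, 9 mm above the desk
- coaster_b: round cork coaster, 62 mm in diameter, 3 mm thick, fixed on a thin dark wooden board (76 x 380 mm, 6 mm thick, fixed on the desk); the one between a and c in a set of four, which lie in one straight row a, b, c, d with 90 mm between centres. Origin: centre of its underside; its upper face is 3 mm above that, 9 mm above the desk
- coaster_c: round cork coaster, 62 mm in diameter, 3 mm thick, fixed on a thin dark wooden board (76 x 380 mm, 6 mm thick, fixed on the desk); the one between b and d in a set of four, which lie in one straight row a, b, c, d with 90 mm between centres. Origin: centre of its underside; its upper face is 3 mm above that, 9 mm above the desk
- coaster_d: round cork coaster, 62 mm in diameter, 3 mm thick, fixed on a thin dark wooden board (76 x 380 mm, 6 mm thick, fixed on the desk); the other end one in a set of four, which lie in one straight row a, b, c, d with 90 mm between centres. Origin: centre of its underside; its upper face is 3 mm above that, 9 mm above the desk
- exerciser: breathing exerciser: clear plastic three-column device with a ball in each column (red, yellow, blue), foot 135 x 72 mm with its long side (its x axis) along the row, 154 mm tall, fixed on the desk, centre 165 mm beyond an end coaster's centre and 20 mm off the row's line, away from the robot; beyond coaster a or beyond coaster d, whichever it is this time (a green phone stand, 100 mm tall, stands likewise at the row's other end). Origin: centre of its underside
Mind the look-alikes: they are no part of the job. What is shaped like the part that bears jar1_center but green or yellow is not meant.

How it is judged (in metres and radians):
At the end, for the whole second after the job is handed in: Counting from the coaster nearest the breathing exerciser, the jars stand in falling size: largest, second largest, second smallest, smallest. Each stands upright (within 0.1 rad) and at rest on its coaster (height within 6 mm), its axis within 12 mm of the coaster's centre (((horizontal distance between exerciser and coaster_a below 0.25 m and horizontal distance between jar4_center and coaster_a below 0.012 m and horizontal distance between jar3_center and coaster_b below 0.012 m and horizontal distance between jar2_center and coaster_c below 0.012 m and horizontal distance between jar1_center and coaster_d below 0.012 m) or (horizontal distance between exerciser and coaster_d below 0.25 m and horizontal distance between jar4_center and coaster_d below 0.012 m and horizontal distance between jar3_center and coaster_c below 0.012 m and horizontal distance between jar2_center and coaster_b below 0.012 m and horizontal distance between jar1_center and coaster_a below 0.012 m)) and angle between each of jar1_center, jar2_center, jar3_center, jar4_center's own z axis and vertical below 0.1 rad and height (world z) of jar1_center between 0.025 and 0.037 m and linear speed of each of jar1, jar2, jar3, jar4 below 0.02 m/s and height (world z) of jar2_center between 0.034 and 0.046 m and height (world z) of jar3_center between 0.043 and 0.055 m and height (world z) of jar4_center between 0.052 and 0.064 m); the robot touches nothing.
It fails at once if a jar is knocked over (tilted more than 0.7 rad) (angle between any of jar1_center, jar2_center, jar3_center, jar4_center's own z axis and vertical above 0.7 rad).
It also fails if it takes over 120 s, if anything falls off the work surface, if the arm or the gripper's body presses on something with over 40 N, if the wrist force passes 120 N, or if a joint passes its speed limit or range.

### The arm

A 7-joint arm with a two-finger parallel gripper is mounted at the origin on the work surface. World frame = base frame: x ahead of the robot, y to its left, z up, the work surface at z = 0. Lengths are in mm, angles in degrees, forces in N, time in s.
With the tool pointing down it reaches from about 425 to 925 mm from the base axis. Payload 6.8 kg.
Tool frame: the origin (TCP) lies on the centre line of the jaws, within the pads' length; the fingertips stand 19 mm ahead of it and the grasp point (between the pads) is the TCP; z points along the fingers, x is the direction in which the jaws open and shut, and the axes are right-handed (so a half turn about z gives the same grasp; the last joint's range is limited). The gripper opens to 88 mm and grips with 3 to 60 N. Pads are 20 mm wide; open, the fingers measure 115 mm over their backs; the gripper's body (75 mm by 178 mm) begins 61 mm behind the grasp point.
Start: joints at [67.088, 27.33, 1.283, 89.118, -0.659, 63.558, -4.761], TCP at [194.19, -646.481, 241.664] pointing down, gripper open.
Joint ranges: [-169.35, 169.35], [-19.33, 120.38], [-80.79, 83.38], [13.8, 139.57], [-78.32, 258.32], [9.67, 109.79], [-169.56, 169.56]. Speed limits (degrees/s): [136.94, 136.94, 180, 180, 180, 180, 180].

### API

Orientations are given as [roll, pitch, yaw] about the fixed x, y, z axes, in that order (R = Rz(yaw) Ry(pitch) Rx(roll)).
In Python, from station import * gives the robot as it stands.
- The arm moves only by the tool step_arm, never from a script. Its argument "deltas" is a list of rows, each an object with "delta_pos": the shift along the tool's x, y, z in mm, a list of three; "yaw": the turn about the tool's z in rad; "grip": the opening in per cent of the stroke, from 0 (shut) to 100 (fully open). In form: [{"delta_pos": [dx, dy, dz], "yaw": yaw, "grip": grip}, ...]. A call has exactly 5 rows; each row is the pose to reach, as a shift and turn from the pose commanded when the call began, along the tool's axes at that moment; what a row does not reach only later rows make up. A row lasts 1/10 s, in which the tool goes at most 50 mm and 8.59 degrees, less where a joint would pass 70% of its speed; a pose out of reach is approached as far as the arm can. A call with a gripper value outside its range is refused whole. The fingers move at their own pace and stop on an object; "grip_force" is the grip in N (left out, the last holds). Time passes only in rows, so rows that repeat a pose let the fingers close, or fill a call up. It gives the time, the measured TCP pose, the force and the opening at its end, in the units of the state.
- get_state(): the state, without advancing time (a new reading comes with each control period).
- camera(name): name is "scene" or "top" or "wrist"; returns a dict with "frame" (384x512x3 uint8, blue, green, red), "fx", "fy", "cx", "cy" (pixels), "k1" (the pictures are not rectified: a ray, as slopes to the right and down, at radius r is drawn at 1 + k1 r^2 times it, then the intrinsics apply), "position" and "attitude" of the camera in the world. Camera axes: x right, y down, z forward; pixel columns grow to the right and rows downward; lengths in mm; the calibration is good to about 2 mm. A picture is of the moment at which its call begins. There is no depth.
- hand_in(): hands the job in, once; it reports no verdict.
The state is a dict: "time_s": time; "q": joint angles; "qvel": joint speeds; "joint_torque": joint torques, N m; "tool_pos": TCP position; "eef_rot": TCP orientation; "contact_force": force on the tool from outside, world axes, zero at the start; "ft_torque": the same for the moment, N m; "gripper_width": finger opening in mm.
Only numpy, scipy, OpenCV 4.12 (cv2) and the standard library are available. Lean on these libraries where they do the work, as an engineer would, in place of code of your own. Each camera call takes 0.05 s, during which the arm holds its last target. There are 200 camera calls.

## Working session

There is one attempt and no reset: what is moved stays moved. The work goes in short steps, Python scripts to look and compute and a tool call to move; the robot and the scene stay as the last step left them, time stands still between calls to the robot, and variables do not carry over. Pictures are saved under pics/ and viewed, about 12 in all and at most 16, crops included, and the job is handed in when it is done.

Besides the shell and the picture viewer there is one more tool, called in YAML: its name, and indented under it one key for each argument. step_arm: Moves the arm, as the interface text tells. Its arguments: {"type":"object","properties":{"deltas":{"type":"array","items":{"type":"object","properties":{"delta_pos":{"type":"array","items":{"type":"number"}},"yaw":{"type":"number"},"grip":{"type":"number"}}}},"grip_force":{"type":"number"}},"required":["deltas"]}

```bash
mkdir -p pics; ls; cat > h.py <<'E'
from station import *
import numpy as np, cv2
from scipy.spatial.transform import Rotation as R
def rot(a):
    a=np.array(a,float)
    return a if a.shape==(3,3) else R.from_euler('xyz',a,degrees=True).as_matrix()
def ray(c,u,v):
    x,y=(u-c['cx'])/c['fx'],(v-c['cy'])/c['fy']; xd,yd=x,y
    for _ in range(20):
        s=1+c['k1']*(x*x+y*y); x,y=xd/s,yd/s
    return rot(c['attitude'])@np.array([x,y,1])
def onz(c,u,v,z):
    d=ray(c,u,v); p=np.array(c['position'],float)
    return p+d*(z-p[2])/d[2]
def proj(c,P):
    q=rot(c['attitude']).T@(np.array(P,float)-np.array(c['position']))
    x,y=q[0]/q[2],q[1]/q[2]; s=1+c['k1']*(x*x+y*y)
    return np.array([c['cx']+c['fx']*x*s,c['cy']+c['fy']*y*s])
E
python3 - <<'E'
from h import *
for n in("top","scene"):
    c=camera(n); print({k:v for k,v in c.items() if k!='frame'})
    cv2.imwrite(f"pics/{n}0.png",c['frame'])
print(get_state())
E
```

```text
pics
{'fx': 401.62999700366964, 'fy': 401.62999700366964, 'cx': 253.85004607864363, 'cy': 194.3568856635259, 'k1': -0.10455830962003644, 'position': array([ 431.65001596,   23.837609  , 1196.19540337]), 'attitude': array([-173.09780603,    0.584982  ,  -91.54044738])}
{'fx': 380.4854623986512, 'fy': 380.4854623986512, 'cx': 255.95569208008916, 'cy': 186.657531778006, 'k1': -0.006657429600886786, 'position': array([1098.67214322,  558.115135  ,  548.78890742]), 'attitude': array([-122.61582476,   -0.41411904,  134.09848138])}
{'time_s': 0.1, 'q': array([67.0870516 , 27.36941225,  1.28100932, 89.16964871, -0.65748647,
       63.55804458, -4.76227088]), 'qvel': array([-0.02525982, -0.09563297, -0.04259823, -0.17429346,  0.03407416,
       -0.07490051, -0.06837948]), 'joint_torque': array([ 4.17305142e-03, -5.84089923e+01,  1.53964877e+00, -2.73313272e+01,
       -5.42393688e-02,  1.31107355e-02,  5.61066474e-05]), 'tool_pos': array([ 194.02246097, -646.00307046,  240.8205942 ]), 'eef_rot': array([ 1.79991919e+02,  8.93857397e-02, -7.32806886e+01]), 'contact_force': array([-0.26025108, -0.00994201, -0.1725924 ]), 'ft_torque': array([0.04318305, 0.00960918, 0.03052488]), 'gripper_width': 87.98822447050722}
```

View pics/top0.png

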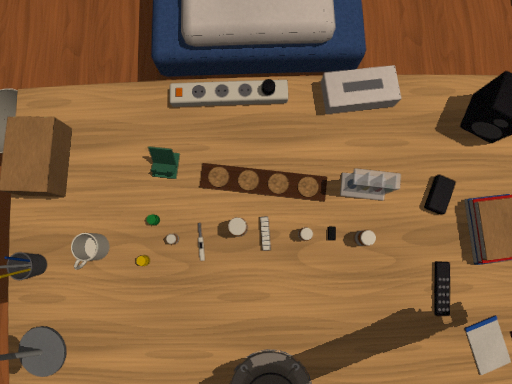

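View pics/scene0.png

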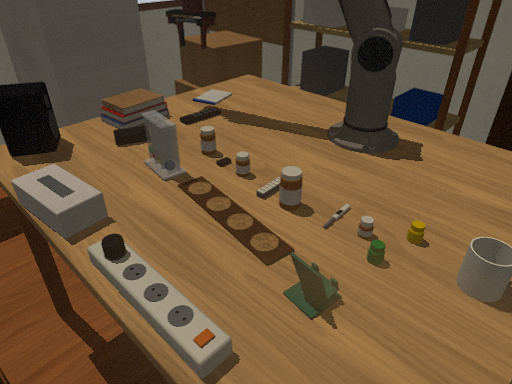

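The top view shows the exerciser on the right (370,184) and the phone stand on the left (164,163). The coasters are at (218,177), (248,181), (278,184) and (308,187). The white caps are at (237,228), (306,234), (368,238) and (171,239). The green jar (152,219) and the yellow jar (142,261) are look-alikes. Next I'll measure and make an enlarged crop to confirm.

```bash
python3 - <<'E'
from h import *
c=camera("top"); f=c['frame']; hsv=cv2.cvtColor(f,cv2.COLOR_BGR2HSV)
def blob(m,u,v,r=14):
    k=np.zeros_like(m);cv2.circle(k,(u,v),r,255,-1)
    n,l,s,ce=cv2.connectedComponentsWithStats(m&k); i=1+np.argmax(s[1:,4]); return ce[i],s[i,2:]
w=cv2.inRange(hsv,(0,0,130),(180,70,255))
for n,u,v,h in(("j4",237,227,98),("j2",306,234,62),("j3",368,238,80),("j1",171,239,44)):
    ce,s=blob(w,u,v); P=onz(c,*ce,h); d=np.linalg.norm(P-c['position']); print(n,ce.round(1),s,P.round(1),'diam',(s*d/c['fx']).round(0))
ck=cv2.inRange(hsv,(5,60,95),(25,255,255))
Q=[]
for u,v in((218,177),(248,181),(278,184),(308,187)):
    ce,s=blob(ck,u,v,13); P=onz(c,*ce,9); Q.append(P); print('c',ce.round(1),s,P.round(1))
print([np.linalg.norm(Q[i+1]-Q[i]).round(1) for i in range(3)])
print('ex',onz(c,370,184,0))
s=camera("scene"); g=s['frame']
A=cv2.resize(f[155:275,130:400],None,fx=2.9,fy=2.9,interpolation=cv2.INTER_CUBIC)
B=cv2.resize(g[110:290,190:460],None,fx=1.4,fy=1.4)
B=cv2.copyMakeBorder(B,0,0,0,A.shape[1]-B.shape[1],0)
cv2.imwrite("pics/c.png",np.vstack([A,B]))
E
```

```text
j4 [236.7 226. ] [ 18  17 236] [479.2  80.7  98. ] diam [ 49.  47. 647.]
j2 [306.2 233.6] [ 12  12 109] [ 453.9 -112.7   62. ] diam [ 34.  34. 310.]
j3 [367.8 237.2] [ 15  15 168] [ 438.  -282.3   80. ] diam [ 43.  43. 484.]
j1 [170.6 238.6] [10 10 71] [450.2 274.6  44. ] diam [ 29.  29. 208.]
c [218.1 176.4] [ 21  20 323] [632.9 137.8   9. ]
c [247.9 179.7] [ 21  20 326] [620.4  48.6   9. ]
c [277.8 183.1] [ 21  20 326] [607.6 -40.3   9. ]
c [307.7 186.3] [ 21  20 323] [ 595.3 -129.4    9. ]
[np.float64(90.1), np.float64(89.8), np.float64(89.9)]
ex [ 598.42311701 -320.26197225    0.        ]
```

View pics/c.png

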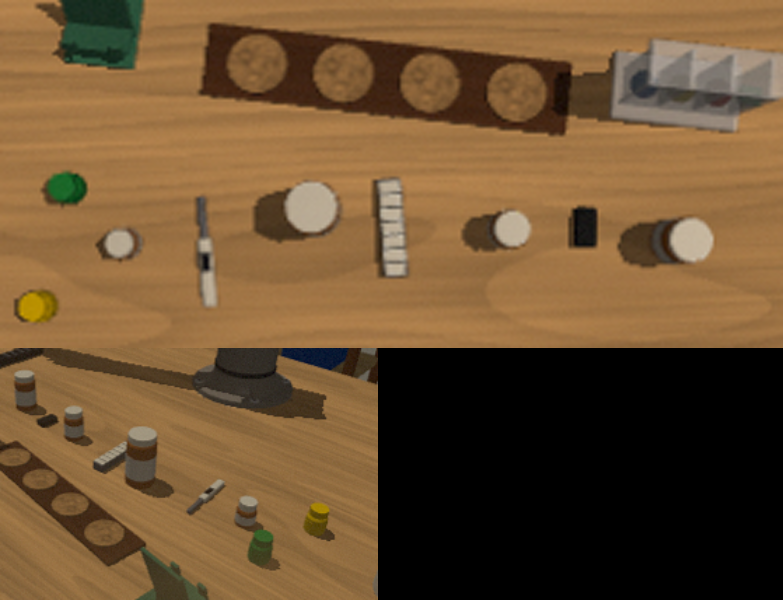

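The enlarged crop confirms the targets. The white-capped amber jars measure 49, 43, 34 and 29 mm across the cap, so they are jar4, jar3, jar2 and jar1. The green and yellow ones are decoys. The exerciser is beside the coaster at (595,-129), so jar4 goes there, then jar3 at (608,-40), jar2 at (620,49) and jar1 at (633,138).

First I'll go above jar3 while turning the tool to yaw 0.

step_arm:
  deltas:
    - {"delta_pos": [-28, -34, 0], "yaw": -0.13, "grip": 100}
    - {"delta_pos": [-56, -68, 0], "yaw": -0.26, "grip": 100}
    - {"delta_pos": [-84, -102, 0], "yaw": -0.39, "grip": 100}
    - {"delta_pos": [-112, -136, 0], "yaw": -0.52, "grip": 100}
    - {"delta_pos": [-140, -170, 0], "yaw": -0.64, "grip": 100}

```text
time_s: 0.7
tool_pos: [317.4, -461.9, 241.7]
eef_rot: [180.0, -0.0, -36.3]
contact_force: [0.7, 0.6, 0.2]
gripper_width: 88.0
```

```bash
cat > go.py <<'E'
import sys
from h import *
s=get_state(); t=np.array([float(a) for a in sys.argv[1:4]]); Rt=rot(s['eef_rot'])
print('t',s['time_s'],'pos',np.round(s['tool_pos'],1),'rot',np.round(s['eef_rot'],2),'q',np.round(s['q'],1),'w',round(float(s['gripper_width']),1))
print('delta',np.round(Rt.T@(t-s['tool_pos']),1),'yaw',round(float(np.radians(s['eef_rot'][2])),3))
E
python3 go.py 438 -282 200
```

```text
t 0.7 pos [ 317.4 -461.9  241.7] rot [179.99  -0.   -36.32] q [ 57.8  17.1 -10.6 104.5   3.6  58.8   9.4] w 88.0
delta [  -9.4 -216.3   41.6] yaw -0.634
```

step_arm:
  deltas:
    - {"delta_pos": [-2, -43, 8], "yaw": -0.13, "grip": 100}
    - {"delta_pos": [-4, -86, 16], "yaw": -0.26, "grip": 100}
    - {"delta_pos": [-6, -130, 24], "yaw": -0.39, "grip": 100}
    - {"delta_pos": [-8, -173, 32], "yaw": -0.52, "grip": 100}
    - {"delta_pos": [-9, -216, 41], "yaw": -0.634, "grip": 100}

```text
time_s: 1.2
tool_pos: [439.0, -283.3, 200.6]
eef_rot: [180.0, -0.0, -0.0]
contact_force: [0.4, -0.4, 0.2]
gripper_width: 87.4
```

```bash
python3 go.py 438 -282 60; python3 - <<'E'
from h import *
c=camera("wrist"); f=c['frame']
for P in((438,-282,80),):
    u=proj(c,P); print(u,c['position']); cv2.drawMarker(f,tuple(int(a) for a in u),(0,0,255))
cv2.imwrite("pics/w1.png",f)
E
```

```text
t 1.2 pos [ 439.  -283.3  200.6] rot [ 1.7997e+02 -2.0000e-02 -1.0000e-02] q [ 45.2  17.3 -22.9 111.1   8.3  53.1  18.2] w 87.4
delta [ -1.1  -1.4 140.6] yaw -0.0
[252.68983857 189.04324122] [ 438.85012849 -206.79627     344.66921952]
```

View pics/w1.png

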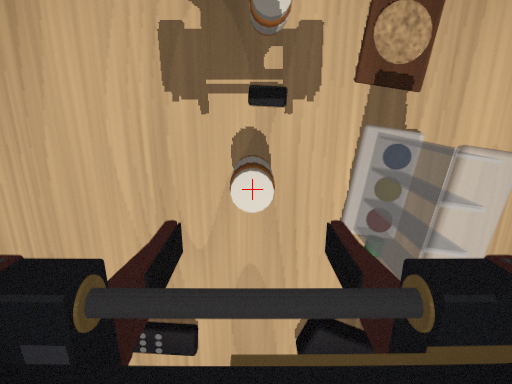

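The mark at (253,189) sits on jar3's cap centre, so the calibration is good. I'll descend and grip at z=55.

step_arm:
  deltas:
    - {"delta_pos": [-1, -1, 30], "yaw": 0, "grip": 100}
    - {"delta_pos": [-1, -1, 65], "yaw": 0, "grip": 100}
    - {"delta_pos": [-1, -1, 100], "yaw": 0, "grip": 100}
    - {"delta_pos": [-1, -1, 130], "yaw": 0, "grip": 100}
    - {"delta_pos": [-1, -1, 145], "yaw": 0, "grip": 100}

```text
time_s: 1.75
tool_pos: [435.8, -283.2, 53.1]
eef_rot: [-179.9, 0.2, -0.3]
contact_force: [0.1, 0.2, -1.2]
gripper_width: 87.7
```

step_arm:
  deltas:
    - {"delta_pos": [0, 0, 0], "yaw": 0, "grip": 40}
    - {"delta_pos": [0, 0, 0], "yaw": 0, "grip": 40}
    - {"delta_pos": [0, 0, 0], "yaw": 0, "grip": 40}
    - {"delta_pos": [0, 0, 0], "yaw": 0, "grip": 40}
    - {"delta_pos": [0, 0, 0], "yaw": 0, "grip": 40}
  grip_force: 12

```text
time_s: 2.25
tool_pos: [437.8, -284.1, 56.5]
eef_rot: [179.9, -0.1, -0.3]
contact_force: [0.4, -0.2, -0.5]
gripper_width: 51.3
```

step_arm:
  deltas:
    - {"delta_pos": [0, 0, 0], "yaw": 0, "grip": 35}
    - {"delta_pos": [0, 0, 0], "yaw": 0, "grip": 35}
    - {"delta_pos": [0, 0, 0], "yaw": 0, "grip": 35}
    - {"delta_pos": [0, 0, 0], "yaw": 0, "grip": 35}
    - {"delta_pos": [0, 0, 0], "yaw": 0, "grip": 35}
  grip_force: 15

```text
time_s: 2.75
tool_pos: [437.7, -284.0, 56.3]
eef_rot: [180.0, -0.0, -0.3]
contact_force: [-0.7, -0.4, 5.7]
gripper_width: 45.7
```

step_arm:
  deltas:
    - {"delta_pos": [0, 0, -10], "yaw": 0, "grip": 35}
    - {"delta_pos": [0, 0, -30], "yaw": 0, "grip": 35}
    - {"delta_pos": [0, 0, -60], "yaw": 0, "grip": 35}
    - {"delta_pos": [0, 0, -90], "yaw": 0, "grip": 35}
    - {"delta_pos": [0, 0, -100], "yaw": 0, "grip": 35}

```text
time_s: 3.25
tool_pos: [438.7, -284.3, 158.7]
eef_rot: [179.9, -0.2, -0.3]
contact_force: [0.8, -0.1, -0.0]
gripper_width: 45.8
```

```bash
python3 go.py 608 -40 155
```

```text
t 3.25 pos [ 438.7 -284.3  158.7] rot [179.87  -0.22  -0.29] q [ 44.7  20.4 -22.4 113.4  10.4  47.9  16.2] w 45.8
delta [ 168.1 -245.2    3.8] yaw -0.005
```

step_arm:
  deltas:
    - {"delta_pos": [0, -25, 0], "yaw": 0, "grip": 35}
    - {"delta_pos": [5, -65, 0], "yaw": 0, "grip": 35}
    - {"delta_pos": [20, -105, 0], "yaw": 0, "grip": 35}
    - {"delta_pos": [45, -145, 0], "yaw": 0, "grip": 35}
    - {"delta_pos": [75, -175, 0], "yaw": 0, "grip": 35}

```text
time_s: 3.75
tool_pos: [512.7, -106.7, 155.3]
eef_rot: [-180.0, 0.1, -0.2]
contact_force: [0.7, -0.8, -1.9]
gripper_width: 45.6
```

step_arm:
  deltas:
    - {"delta_pos": [25, -15, 0], "yaw": 0, "grip": 35}
    - {"delta_pos": [50, -30, 0], "yaw": 0, "grip": 35}
    - {"delta_pos": [75, -50, 0], "yaw": 0, "grip": 35}
    - {"delta_pos": [90, -62, 0], "yaw": 0, "grip": 35}
    - {"delta_pos": [94, -67, 0], "yaw": 0, "grip": 35}

```text
time_s: 4.25
tool_pos: [608.5, -40.5, 154.9]
eef_rot: [-179.9, 0.0, -0.2]
contact_force: [-0.3, 0.8, -0.6]
gripper_width: 45.9
```

```bash
python3 go.py 607.6 -42 67; python3 - <<'E'
from h import *
c=camera("wrist"); f=c['frame']
for P in((607.6,-40.3,9),):
    u=proj(c,P); print(u,c['position']); cv2.drawMarker(f,tuple(int(a) for a in u),(0,0,255))
t=camera("top")['frame'][120:290,130:400]
cv2.imwrite("pics/w2.png",np.hstack([f,cv2.resize(cv2.copyMakeBorder(t,0,214,0,0,0),(270,384))]))
E
```

```text
t 4.25 pos [608.5 -40.5 154.9] rot [-1.7992e+02  2.0000e-02 -1.5000e-01] q [ 17.3  28.8 -25.7 101.5  15.1  53.1 -14.9] w 45.9
delta [-0.8  1.6 87.9] yaw -0.003
[252.96662178 183.58858363] [608.61766861  35.73744272 299.14356912]
```

View pics/w2.png

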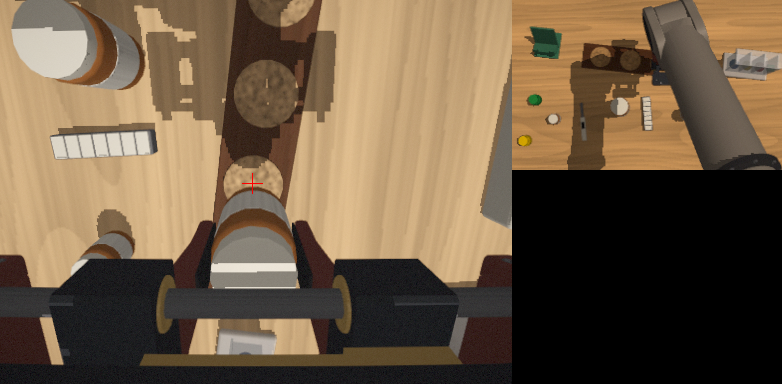

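The mark at (253,183) is on the middle of coaster c, with jar3 hanging above it. I'll lower jar3 and release it.

step_arm:
  deltas:
    - {"delta_pos": [-1, 1, 25], "yaw": 0, "grip": 35}
    - {"delta_pos": [-1, 1, 55], "yaw": 0, "grip": 35}
    - {"delta_pos": [-1, 1, 75], "yaw": 0, "grip": 35}
    - {"delta_pos": [-1, 1, 86], "yaw": 0, "grip": 35}
    - {"delta_pos": [-1, 1, 90], "yaw": 0, "grip": 35}

```text
time_s: 4.85
tool_pos: [604.5, -44.9, 65.2]
eef_rot: [179.9, 0.2, -0.4]
contact_force: [-11.4, -1.8, 22.4]
gripper_width: 45.7
```

step_arm:
  deltas:
    - {"delta_pos": [0, 0, 1], "yaw": 0, "grip": 35}
    - {"delta_pos": [0, 0, 1], "yaw": 0, "grip": 35}
    - {"delta_pos": [0, 0, 1], "yaw": 0, "grip": 56}
    - {"delta_pos": [0, 0, 1], "yaw": 0, "grip": 70}
    - {"delta_pos": [0, 0, 1], "yaw": 0, "grip": 80}

```text
time_s: 5.35
tool_pos: [606.8, -43.6, 65.0]
eef_rot: [180.0, -0.0, -0.3]
contact_force: [-0.1, -0.3, 0.1]
gripper_width: 61.5
```

step_arm:
  deltas:
    - {"delta_pos": [0, 0, 0], "yaw": 0, "grip": 85}
    - {"delta_pos": [0, 0, 0], "yaw": 0, "grip": 85}
    - {"delta_pos": [0, 0, 0], "yaw": 0, "grip": 85}
    - {"delta_pos": [0, 0, -20], "yaw": 0, "grip": 90}
    - {"delta_pos": [0, 0, -50], "yaw": 0, "grip": 100}

```text
time_s: 5.85
tool_pos: [605.0, -43.6, 113.4]
eef_rot: [-180.0, 0.2, -0.3]
contact_force: [-0.0, 0.0, 0.1]
gripper_width: 84.2
```

step_arm:
  deltas:
    - {"delta_pos": [0, 0, -40], "yaw": 0, "grip": 100}
    - {"delta_pos": [0, 0, -80], "yaw": 0, "grip": 100}
    - {"delta_pos": [-10, -20, -90], "yaw": 0, "grip": 100}
    - {"delta_pos": [-35, -50, -90], "yaw": 0, "grip": 100}
    - {"delta_pos": [-60, -80, -90], "yaw": 0, "grip": 100}

```text
time_s: 6.35
tool_pos: [545.9, 38.0, 204.6]
eef_rot: [-180.0, -0.0, -0.3]
contact_force: [0.2, 1.7, -0.4]
gripper_width: 87.7
```

```bash
python3 go.py 479.2 80.7 190; python3 - <<'E'
from h import *
c=camera("wrist"); f=c['frame']
for P in((607.6,-40.3,89),(479.2,80.7,98)):
    u=proj(c,P); print(u,c['position']); cv2.drawMarker(f,tuple(int(a) for a in u),(0,0,255))
cv2.imwrite("pics/w3.png",f)
E
```

```text
t 6.35 pos [545.9  38.  204.6] rot [-1.7998e+02 -2.0000e-02 -3.3000e-01] q [ 13.3  20.3 -29.3 107.4  11.9  55.3 -21.6] w 87.7
delta [-67.  -42.3  14.6] yaw -0.006
[315.16255427 265.94440083] [546.23724474 114.33932243 348.77474192]
[176.21144963 147.77662358] [546.23724474 114.33932243 348.77474192]
```

View pics/w3.png

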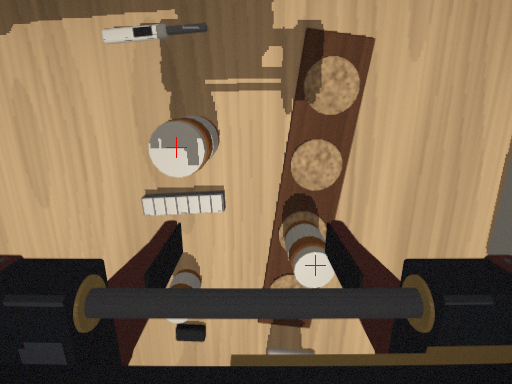

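jar3 stands on coaster c with its cap at (314,267), where it was predicted. jar4 is next, with its cap at (178,148).

step_arm:
  deltas:
    - {"delta_pos": [-16, -10, 0], "yaw": 0, "grip": 100}
    - {"delta_pos": [-36, -22, 10], "yaw": 0, "grip": 100}
    - {"delta_pos": [-54, -34, 30], "yaw": 0, "grip": 100}
    - {"delta_pos": [-66, -42, 48], "yaw": 0.006, "grip": 100}
    - {"delta_pos": [-66, -42, 54], "yaw": 0.006, "grip": 100}

```text
time_s: 6.9
tool_pos: [478.0, 80.1, 148.8]
eef_rot: [180.0, 0.2, -0.4]
contact_force: [0.1, -0.3, 0.8]
gripper_width: 87.7
```

```bash
python3 go.py 480 80.7 70
```

```text
t 6.9 pos [478.   80.1 148.8] rot [179.96   0.23  -0.43] q [  9.   19.3 -30.5 117.9  13.4  46.3 -29.9] w 87.7
delta [ 2.3 -0.6 78.8] yaw -0.008
```

step_arm:
  deltas:
    - {"delta_pos": [1, 0, 20], "yaw": 0, "grip": 100}
    - {"delta_pos": [1, 0, 45], "yaw": 0, "grip": 100}
    - {"delta_pos": [1, 0, 68], "yaw": 0, "grip": 100}
    - {"delta_pos": [1, 0, 80], "yaw": 0, "grip": 80}
    - {"delta_pos": [1, 0, 80], "yaw": 0, "grip": 70}

```text
time_s: 7.4
tool_pos: [481.6, 78.7, 69.4]
eef_rot: [180.0, 0.2, -0.6]
contact_force: [0.1, 0.0, 0.3]
gripper_width: 75.1
```

step_arm:
  deltas:
    - {"delta_pos": [0, 0, 0], "yaw": 0, "grip": 42}
    - {"delta_pos": [0, 0, 0], "yaw": 0, "grip": 42}
    - {"delta_pos": [0, 0, 0], "yaw": 0, "grip": 42}
    - {"delta_pos": [0, 0, 0], "yaw": 0, "grip": 42}
    - {"delta_pos": [0, 0, 0], "yaw": 0, "grip": 42}
  grip_force: 18

```text
time_s: 7.9
tool_pos: [482.7, 79.1, 71.5]
eef_rot: [180.0, -0.1, -0.6]
contact_force: [-0.7, -0.9, 6.5]
gripper_width: 52.7
```

step_arm:
  deltas:
    - {"delta_pos": [0, 0, 0], "yaw": 0, "grip": 42}
    - {"delta_pos": [0, 0, 0], "yaw": 0, "grip": 42}
    - {"delta_pos": [0, 0, 0], "yaw": 0, "grip": 42}
    - {"delta_pos": [0, 0, 0], "yaw": 0, "grip": 42}
    - {"delta_pos": [0, 0, 0], "yaw": 0, "grip": 42}

```text
time_s: 8.4
tool_pos: [482.7, 79.1, 71.5]
eef_rot: [180.0, -0.1, -0.6]
contact_force: [-2.7, -0.7, 6.4]
gripper_width: 52.5
```

step_arm:
  deltas:
    - {"delta_pos": [0, 0, -10], "yaw": 0, "grip": 42}
    - {"delta_pos": [0, 0, -35], "yaw": 0, "grip": 42}
    - {"delta_pos": [0, 0, -75], "yaw": 0, "grip": 42}
    - {"delta_pos": [0, 0, -110], "yaw": 0, "grip": 42}
    - {"delta_pos": [0, 0, -125], "yaw": 0, "grip": 42}

```text
time_s: 8.9
tool_pos: [483.5, 79.6, 199.4]
eef_rot: [-180.0, -0.3, -0.6]
contact_force: [0.7, 0.8, -1.2]
gripper_width: 52.4
```

step_arm:
  deltas:
    - {"delta_pos": [2, 15, 0], "yaw": 0, "grip": 42}
    - {"delta_pos": [10, 45, 0], "yaw": 0, "grip": 42}
    - {"delta_pos": [25, 80, 0], "yaw": 0, "grip": 42}
    - {"delta_pos": [45, 115, 0], "yaw": 0, "grip": 42}
    - {"delta_pos": [65, 150, 0], "yaw": 0, "grip": 42}

```text
time_s: 9.4
tool_pos: [545.8, -73.1, 196.4]
eef_rot: [180.0, -0.0, -0.6]
contact_force: [0.7, 0.4, -0.5]
gripper_width: 52.7
```

step_arm:
  deltas:
    - {"delta_pos": [15, 20, 0], "yaw": 0, "grip": 42}
    - {"delta_pos": [30, 40, 0], "yaw": 0, "grip": 42}
    - {"delta_pos": [44, 54, 0], "yaw": 0, "grip": 42}
    - {"delta_pos": [50, 59, 0], "yaw": 0, "grip": 42}
    - {"delta_pos": [50, 59, 0], "yaw": 0, "grip": 42}

```text
time_s: 9.9
tool_pos: [595.1, -131.6, 195.8]
eef_rot: [-180.0, -0.0, -0.7]
contact_force: [-1.5, 0.7, -1.6]
gripper_width: 52.4
```

```bash
python3 go.py 595.3 -131 80.5; python3 - <<'E'
from h import *
c=camera("wrist"); f=c['frame']
for P in((607.6,-40.3,89),(595.3,-129.4,9)):
    u=proj(c,P); print(u,c['position']); cv2.drawMarker(f,tuple(int(a) for a in u),(0,0,255))
cv2.imwrite("pics/w4.png",f)
E
```

```text
t 9.9 pos [ 595.1 -131.6  195.8] rot [-1.7998e+02 -1.0000e-02 -6.9000e-01] q [ 25.3  25.9 -24.7  99.7  12.5  57.1  -4.7] w 52.4
delta [  0.2  -0.6 115.3] yaw -0.012
[267.8331141  87.6682331] [595.87420163 -55.25460891 339.87253399]
[253.93418526 172.88176491] [595.87420163 -55.25460891 339.87253399]
```

View pics/w4.png

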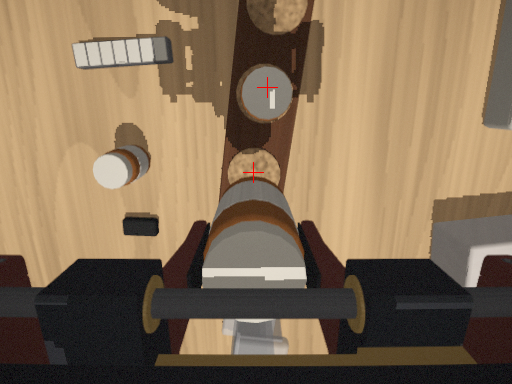

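jar4 hangs over coaster d, whose centre mark is at (254,173). jar3's cap at (266,93) is within about 4 mm of its coaster. I'll lower jar4.

step_arm:
  deltas:
    - {"delta_pos": [0, 0, 25], "yaw": 0, "grip": 42}
    - {"delta_pos": [0, 0, 60], "yaw": 0, "grip": 42}
    - {"delta_pos": [0, 0, 90], "yaw": 0, "grip": 42}
    - {"delta_pos": [0, 0, 106], "yaw": 0, "grip": 42}
    - {"delta_pos": [0, 0, 112], "yaw": 0, "grip": 42}

```text
time_s: 10.45
tool_pos: [593.5, -130.1, 82.4]
eef_rot: [-180.0, 0.2, -0.6]
contact_force: [-0.5, -0.3, -0.9]
gripper_width: 52.3
```

step_arm:
  deltas:
    - {"delta_pos": [0, 0, 1], "yaw": 0, "grip": 42}
    - {"delta_pos": [0, 0, 2], "yaw": 0, "grip": 42}
    - {"delta_pos": [0, 0, 3], "yaw": 0, "grip": 42}
    - {"delta_pos": [0, 0, 4], "yaw": 0, "grip": 42}
    - {"delta_pos": [0, 0, 4], "yaw": 0, "grip": 42}

```text
time_s: 10.95
tool_pos: [595.5, -131.4, 80.6]
eef_rot: [180.0, -0.1, -0.6]
contact_force: [-0.5, -0.0, 2.5]
gripper_width: 52.6
```

step_arm:
  deltas:
    - {"delta_pos": [0, 0, 0], "yaw": 0, "grip": 64}
    - {"delta_pos": [0, 0, 0], "yaw": 0, "grip": 80}
    - {"delta_pos": [0, 0, 0], "yaw": 0, "grip": 90}
    - {"delta_pos": [0, 0, 0], "yaw": 0, "grip": 95}
    - {"delta_pos": [0, 0, 0], "yaw": 0, "grip": 95}

```text
time_s: 11.45
tool_pos: [594.8, -131.2, 79.6]
eef_rot: [-180.0, 0.0, -0.6]
contact_force: [-0.2, -0.6, -0.5]
gripper_width: 82.3
```

step_arm:
  deltas:
    - {"delta_pos": [0, 0, -15], "yaw": 0, "grip": 100}
    - {"delta_pos": [0, 0, -45], "yaw": 0, "grip": 100}
    - {"delta_pos": [0, 0, -85], "yaw": 0, "grip": 100}
    - {"delta_pos": [-30, 0, -110], "yaw": 0, "grip": 100}
    - {"delta_pos": [-70, -5, -115], "yaw": 0, "grip": 100}

```text
time_s: 11.95
tool_pos: [527.6, -125.6, 199.0]
eef_rot: [179.9, -0.5, -0.6]
contact_force: [0.1, -0.9, 0.0]
gripper_width: 87.6
```

```bash
python3 go.py 453.9 -112.7 120; python3 - <<'E'
from h import *
c=camera("wrist"); f=c['frame']
for P in((607.6,-40.3,89),(595.3,-129.4,107),(453.9,-112.7,62)):
    u=proj(c,P); print(u,c['position']); cv2.drawMarker(f,tuple(int(a) for a in u),(0,0,255))
cv2.imwrite("pics/w5.png",f)
E
```

```text
t 11.95 pos [ 527.6 -125.6  199. ] rot [179.95  -0.45  -0.65] q [ 28.3  19.5 -26.2 108.8  10.6  53.6  -3.5] w 87.6
delta [-74.5 -12.2  78.4] yaw -0.011
[347.22603994  94.58325034] [527.28955102 -49.08361098 343.06953172]
[331.60852328 202.70290322] [527.28955102 -49.08361098 343.06953172]
[178.1610725  174.03507941] [527.28955102 -49.08361098 343.06953172]
```

View pics/w5.png

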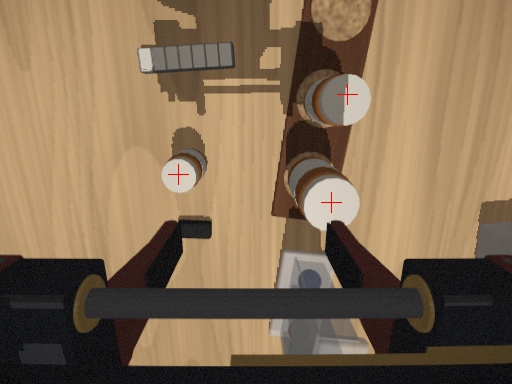

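jar4's cap at (331,203) matches its prediction and jar3's at (343,99) is about 4 mm off. jar2's cap is at (180,174), and I'll pick it next.

step_arm:
  deltas:
    - {"delta_pos": [-20, -3, 0], "yaw": 0, "grip": 100}
    - {"delta_pos": [-45, -8, 15], "yaw": 0, "grip": 100}
    - {"delta_pos": [-65, -11, 45], "yaw": 0, "grip": 90}
    - {"delta_pos": [-74, -12, 68], "yaw": 0.011, "grip": 85}
    - {"delta_pos": [-74, -12, 78], "yaw": 0.011, "grip": 80}

```text
time_s: 12.5
tool_pos: [448.9, -112.6, 115.7]
eef_rot: [180.0, 0.2, -1.3]
contact_force: [-0.6, -0.1, 0.9]
gripper_width: 71.6
```

step_arm:
  deltas:
    - {"delta_pos": [0, 0, 0], "yaw": 0, "grip": 80}
    - {"delta_pos": [0, 0, 0], "yaw": 0, "grip": 80}
    - {"delta_pos": [0, 0, 0], "yaw": 0, "grip": 80}
    - {"delta_pos": [0, 0, 0], "yaw": 0, "grip": 80}
    - {"delta_pos": [0, 0, 0], "yaw": 0, "grip": 80}

```text
time_s: 13.0
tool_pos: [451.6, -112.7, 117.2]
eef_rot: [180.0, -0.1, -1.3]
contact_force: [-0.3, 0.1, 0.1]
gripper_width: 70.4
```

```bash
python3 go.py 454.5 -112.7 42
```

```text
t 13.0 pos [ 451.6 -112.7  117.2] rot [ 1.7999e+02 -6.0000e-02 -1.2600e+00] q [ 28.2  19.8 -25.6 122.1  13.   40.6  -7.3] w 70.4
delta [ 2.8 -0.1 75.2] yaw -0.022
```

step_arm:
  deltas:
    - {"delta_pos": [3, 0, 20], "yaw": -0.02, "grip": 80}
    - {"delta_pos": [3, 0, 45], "yaw": -0.02, "grip": 80}
    - {"delta_pos": [3, 0, 65], "yaw": -0.02, "grip": 80}
    - {"delta_pos": [3, 0, 75], "yaw": -0.02, "grip": 75}
    - {"delta_pos": [3, 0, 75], "yaw": -0.02, "grip": 60}

```text
time_s: 13.5
tool_pos: [453.4, -112.5, 40.8]
eef_rot: [-180.0, 0.1, -0.1]
contact_force: [-0.1, -0.1, 0.7]
gripper_width: 61.2
```

step_arm:
  deltas:
    - {"delta_pos": [0, 0, 0], "yaw": 0, "grip": 30}
    - {"delta_pos": [0, 0, 0], "yaw": 0, "grip": 30}
    - {"delta_pos": [0, 0, 0], "yaw": 0, "grip": 30}
    - {"delta_pos": [0, 0, 0], "yaw": 0, "grip": 30}
    - {"delta_pos": [0, 0, 0], "yaw": 0, "grip": 30}
  grip_force: 15

```text
time_s: 14.0
tool_pos: [454.7, -112.9, 42.5]
eef_rot: [180.0, -0.1, -0.1]
contact_force: [-0.0, -0.4, 6.6]
gripper_width: 38.7
```

step_arm:
  deltas:
    - {"delta_pos": [0, 0, 0], "yaw": 0, "grip": 30}
    - {"delta_pos": [0, 0, 0], "yaw": 0, "grip": 30}
    - {"delta_pos": [0, 0, 0], "yaw": 0, "grip": 30}
    - {"delta_pos": [0, 0, 0], "yaw": 0, "grip": 30}
    - {"delta_pos": [0, 0, 0], "yaw": 0, "grip": 30}

```text
time_s: 14.5
tool_pos: [454.7, -112.9, 42.5]
eef_rot: [180.0, -0.1, -0.1]
contact_force: [-1.7, -0.1, 7.2]
gripper_width: 38.4
```

```bash
python3 go.py 620.4 48.6 178
```

```text
t 14.5 pos [ 454.7 -112.9   42.5] rot [ 1.7997e+02 -9.0000e-02 -1.2000e-01] q [ 24.6  27.5 -22.  124.2  19.4  31.4 -12. ] w 38.4
delta [ 165.5 -161.7 -135.4] yaw -0.002
```

step_arm:
  deltas:
    - {"delta_pos": [0, 0, -10], "yaw": 0, "grip": 30}
    - {"delta_pos": [0, 0, -40], "yaw": 0, "grip": 30}
    - {"delta_pos": [0, 0, -80], "yaw": 0, "grip": 30}
    - {"delta_pos": [0, 0, -120], "yaw": 0, "grip": 30}
    - {"delta_pos": [0, 0, -135], "yaw": 0, "grip": 30}

```text
time_s: 15.0
tool_pos: [455.6, -112.7, 180.8]
eef_rot: [179.9, -0.3, -0.1]
contact_force: [-0.1, -0.0, -0.9]
gripper_width: 38.5
```

step_arm:
  deltas:
    - {"delta_pos": [10, -10, 0], "yaw": 0, "grip": 30}
    - {"delta_pos": [35, -34, 0], "yaw": 0, "grip": 30}
    - {"delta_pos": [65, -64, 0], "yaw": 0, "grip": 30}
    - {"delta_pos": [95, -94, 0], "yaw": 0, "grip": 30}
    - {"delta_pos": [125, -122, 0], "yaw": 0, "grip": 30}

```text
time_s: 15.5
tool_pos: [580.0, 10.3, 177.4]
eef_rot: [-180.0, -0.0, -0.1]
contact_force: [-0.0, -0.3, -0.6]
gripper_width: 38.8
```

step_arm:
  deltas:
    - {"delta_pos": [20, -20, 0], "yaw": 0, "grip": 30}
    - {"delta_pos": [34, -33, 0], "yaw": 0, "grip": 30}
    - {"delta_pos": [40, -39, 0], "yaw": 0, "grip": 30}
    - {"delta_pos": [40, -39, 0], "yaw": 0, "grip": 30}
    - {"delta_pos": [40, -39, 0], "yaw": 0, "grip": 30}

```text
time_s: 16.0
tool_pos: [618.6, 46.8, 176.6]
eef_rot: [180.0, 0.0, -0.2]
contact_force: [-0.2, -0.7, -0.4]
gripper_width: 38.7
```

```bash
python3 go.py 620.4 48.6 51.5
```

```text
t 16.0 pos [618.6  46.8 176.6] rot [ 1.7995e+02  5.0000e-02 -1.6000e-01] q [ 10.8  28.7 -28.3  98.9  15.9  56.4 -23.5] w 38.7
delta [  1.9  -1.9 125.1] yaw -0.003
```

step_arm:
  deltas:
    - {"delta_pos": [2, -2, 25], "yaw": 0, "grip": 30}
    - {"delta_pos": [2, -2, 65], "yaw": 0, "grip": 30}
    - {"delta_pos": [2, -2, 100], "yaw": 0, "grip": 30}
    - {"delta_pos": [2, -2, 116], "yaw": 0, "grip": 30}
    - {"delta_pos": [2, -2, 121], "yaw": 0, "grip": 30}

```text
time_s: 16.5
tool_pos: [619.9, 48.7, 54.2]
eef_rot: [179.9, 0.2, -0.2]
contact_force: [-0.2, -0.4, -0.0]
gripper_width: 38.5
```

step_arm:
  deltas:
    - {"delta_pos": [0, 0, 1], "yaw": 0, "grip": 30}
    - {"delta_pos": [0, 0, 2], "yaw": 0, "grip": 30}
    - {"delta_pos": [0, 0, 3], "yaw": 0, "grip": 30}
    - {"delta_pos": [0, 0, 4], "yaw": 0, "grip": 30}
    - {"delta_pos": [0, 0, 4], "yaw": 0, "grip": 30}

```text
time_s: 17.0
tool_pos: [621.7, 50.0, 52.2]
eef_rot: [180.0, -0.0, -0.1]
contact_force: [-0.2, -0.1, -0.5]
gripper_width: 38.7
```

```bash
python3 go.py 620.4 48.6 51.5; python3 -c "
from h import *
print(get_state()['contact_force'])"
```

```text
t 17.0 pos [621.7  50.   52.2] rot [ 1.8e+02 -5.0e-02 -1.2e-01] q [  7.8  37.7 -24.8 102.8  21.6  44.2 -28.2] w 38.7
delta [-1.3  1.4  0.7] yaw -0.002
[-0.1836059  -0.13699203 -0.46269535]
```

Almost touching, so one more millimetre and then release. After that I'll rise and head towards jar1.

step_arm:
  deltas:
    - {"delta_pos": [-1, 1, 1], "yaw": 0, "grip": 30}
    - {"delta_pos": [-1, 1, 1], "yaw": 0, "grip": 30}
    - {"delta_pos": [-1, 1, 1], "yaw": 0, "grip": 48}
    - {"delta_pos": [-1, 1, 1], "yaw": 0, "grip": 60}
    - {"delta_pos": [-1, 1, 1], "yaw": 0, "grip": 75}

```text
time_s: 17.5
tool_pos: [620.1, 48.6, 50.4]
eef_rot: [180.0, 0.0, -0.1]
contact_force: [0.3, 0.3, 0.0]
gripper_width: 54.9
```

step_arm:
  deltas:
    - {"delta_pos": [0, 0, 0], "yaw": 0, "grip": 75}
    - {"delta_pos": [0, 0, 0], "yaw": 0, "grip": 75}
    - {"delta_pos": [0, 0, 0], "yaw": 0, "grip": 75}
    - {"delta_pos": [0, 0, -15], "yaw": 0, "grip": 80}
    - {"delta_pos": [0, 0, -45], "yaw": 0, "grip": 80}

```text
time_s: 18.0
tool_pos: [618.8, 48.7, 94.8]
eef_rot: [180.0, 0.2, -0.1]
contact_force: [0.2, -0.8, -0.1]
gripper_width: 70.3
```

step_arm:
  deltas:
    - {"delta_pos": [0, 0, -40], "yaw": 0, "grip": 80}
    - {"delta_pos": [0, 0, -80], "yaw": 0, "grip": 80}
    - {"delta_pos": [-30, -35, -90], "yaw": 0, "grip": 80}
    - {"delta_pos": [-60, -70, -90], "yaw": 0, "grip": 80}
    - {"delta_pos": [-90, -105, -90], "yaw": 0, "grip": 80}

```text
time_s: 18.5
tool_pos: [530.0, 155.3, 187.6]
eef_rot: [-180.0, -0.2, -0.2]
contact_force: [-0.2, 0.9, -0.2]
gripper_width: 70.1
```

```bash
python3 go.py 450.2 274.6 150; python3 - <<'E'
from h import *
c=camera("wrist"); f=c['frame']
for P in((607.6,-40.3,89),(620.4,48.6,71),(450.2,274.6,44)):
    u=proj(c,P); print(u,c['position']); cv2.drawMarker(f,tuple(int(a) for a in u),(0,0,255))
cv2.imwrite("pics/w6.png",f)
E
```

```text
t 18.5 pos [530.  155.3 187.6] rot [-1.7996e+02 -1.6000e-01 -1.7000e-01] q [  2.7  22.3 -31.8 107.6  14.4  53.9 -35.9] w 70.1
delta [ -80.3 -119.    37.5] yaw -0.003
[326.14476044 370.88778502] [529.76081845 231.66065515 331.75811734]
[340.35405583 289.5925614 ] [529.76081845 231.66065515 331.75811734]
[165.96563666  58.70676035] [529.76081845 231.66065515 331.75811734]
```

View pics/w6.png

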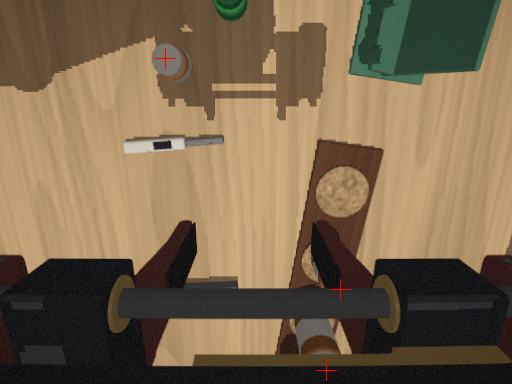

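jar1's cap is at (168,60), but jar2 is hidden behind the finger near (318,262), so I'll check it from above.

```bash
python3 - <<'E'
from h import *
c=camera("top"); s=camera("scene")
A=cv2.resize(c['frame'][140:270,130:400],None,fx=2.5,fy=2.5,interpolation=cv2.INTER_CUBIC)
B=cv2.resize(s['frame'][100:290,160:430],None,fx=1.45,fy=1.45)[:275]
B=cv2.copyMakeBorder(B,0,0,0,A.shape[1]-B.shape[1],0)
cv2.imwrite("pics/d.png",np.vstack([A,B]))
w=camera("wrist"); print(proj(w,(620.4,48.6,9)),proj(w,(607.6,-40.3,9)))
E
```

```text
[326.55344666 261.76019449] [311.80985264 320.89749011]
```

View pics/d.png

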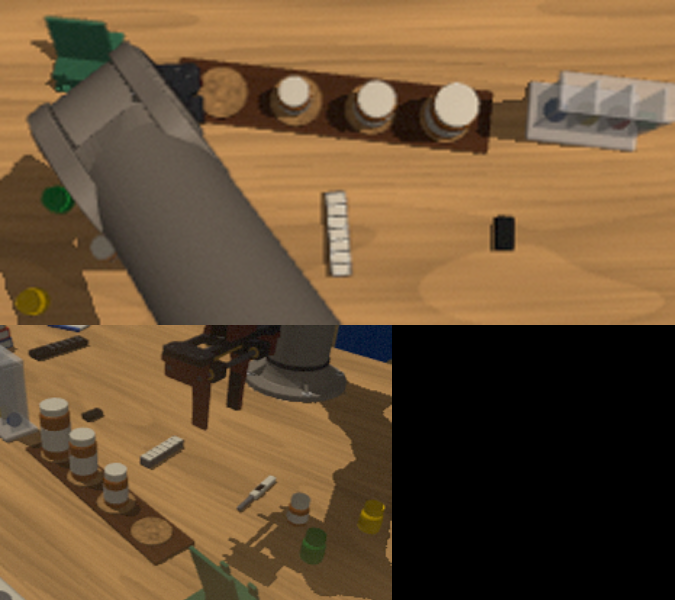

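Three jars stand correctly on d, c and b. jar1 is next.

step_arm:
  deltas:
    - {"delta_pos": [-18, -25, 0], "yaw": 0, "grip": 75}
    - {"delta_pos": [-38, -55, 15], "yaw": 0, "grip": 75}
    - {"delta_pos": [-60, -90, 40], "yaw": 0, "grip": 75}
    - {"delta_pos": [-75, -112, 70], "yaw": 0, "grip": 75}
    - {"delta_pos": [-79, -119, 85], "yaw": 0, "grip": 75}

```text
time_s: 19.2
tool_pos: [450.3, 274.6, 99.2]
eef_rot: [180.0, 0.1, 0.0]
contact_force: [0.1, -1.3, 0.1]
gripper_width: 66.2
```

```bash
python3 - <<'E'
from h import *
c=camera("wrist"); print(proj(c,(450.2,274.6,44)))
f=c['frame']; hsv=cv2.cvtColor(f,cv2.COLOR_BGR2HSV); m=cv2.inRange(hsv,(0,0,70),(180,60,255))
n,l,s,ce=cv2.connectedComponentsWithStats(m); print([(ce[i].round(0),s[i,4]) for i in range(1,n) if s[i,4]>500])
cv2.imwrite("pics/w7.png",f)
E
python3 go.py 450.2 274.6 22
```

```text
[253.77326577 215.19745799]
[(array([254., 214.]), np.int32(1170)), (array([241., 281.]), np.int32(1100))]
t 19.25 pos [449.7 274.1  97.7] rot [1.7993e+02 2.3000e-01 1.0000e-02] q [-12.9  27.8 -31.5 114.4  20.6  43.4 -56.6] w 65.9
delta [ 0.8 -0.6 75.7] yaw 0.0
```

View pics/w7.png

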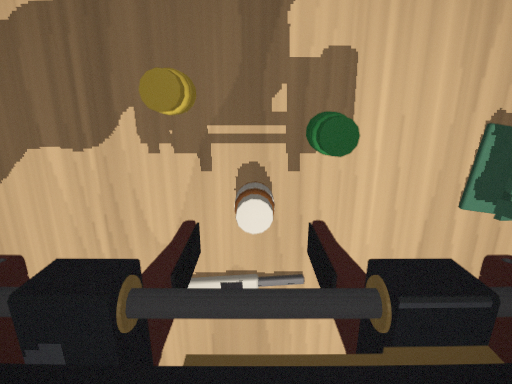

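The white-capped amber jar1 is at (254,214), exactly as predicted, and the decoys are clear of the fingers. I'll descend and grip.

step_arm:
  deltas:
    - {"delta_pos": [0, 0, 20], "yaw": 0, "grip": 75}
    - {"delta_pos": [0, 0, 45], "yaw": 0, "grip": 75}
    - {"delta_pos": [0, 0, 63], "yaw": 0, "grip": 75}
    - {"delta_pos": [0, 0, 72], "yaw": 0, "grip": 70}
    - {"delta_pos": [0, 0, 74], "yaw": 0, "grip": 60}

```text
time_s: 19.75
tool_pos: [452.8, 272.1, 26.3]
eef_rot: [179.9, 0.0, -0.2]
contact_force: [-0.7, -0.1, -0.6]
gripper_width: 56.3
```

step_arm:
  deltas:
    - {"delta_pos": [0, 0, 0], "yaw": 0, "grip": 22}
    - {"delta_pos": [0, 0, 0], "yaw": 0, "grip": 22}
    - {"delta_pos": [0, 0, 0], "yaw": 0, "grip": 22}
    - {"delta_pos": [0, 0, 0], "yaw": 0, "grip": 22}
    - {"delta_pos": [0, 0, 0], "yaw": 0, "grip": 22}
  grip_force: 15

```text
time_s: 20.25
tool_pos: [452.4, 273.6, 27.5]
eef_rot: [-180.0, -0.1, -0.1]
contact_force: [0.1, -1.4, 6.1]
gripper_width: 31.7
```

step_arm:
  deltas:
    - {"delta_pos": [0, 0, 0], "yaw": 0, "grip": 22}
    - {"delta_pos": [0, 0, 0], "yaw": 0, "grip": 22}
    - {"delta_pos": [0, 0, 0], "yaw": 0, "grip": 22}
    - {"delta_pos": [0, 0, 0], "yaw": 0, "grip": 22}
    - {"delta_pos": [0, 0, 0], "yaw": 0, "grip": 22}

```text
time_s: 20.75
tool_pos: [452.4, 273.5, 27.5]
eef_rot: [-180.0, -0.1, -0.1]
contact_force: [-1.5, -1.3, 5.7]
gripper_width: 31.2
```

```bash
python3 go.py 632.9 137.8 150
```

```text
t 20.75 pos [452.4 273.5  27.5] rot [-1.7998e+02 -8.0000e-02 -1.2000e-01] q [-16.2  34.  -27.4 116.2  26.3  35.6 -61.4] w 31.2
delta [ 180.9  135.3 -122.3] yaw -0.002
```

step_arm:
  deltas:
    - {"delta_pos": [0, 0, -10], "yaw": 0, "grip": 22}
    - {"delta_pos": [0, 0, -40], "yaw": 0, "grip": 22}
    - {"delta_pos": [0, 0, -80], "yaw": 0, "grip": 22}
    - {"delta_pos": [0, 0, -110], "yaw": 0, "grip": 22}
    - {"delta_pos": [0, 0, -120], "yaw": 0, "grip": 22}

```text
time_s: 21.25
tool_pos: [453.0, 274.4, 150.2]
eef_rot: [-179.9, -0.2, -0.1]
contact_force: [0.4, -0.1, -1.4]
gripper_width: 31.5
```

step_arm:
  deltas:
    - {"delta_pos": [10, 8, 0], "yaw": 0, "grip": 22}
    - {"delta_pos": [38, 29, 0], "yaw": 0, "grip": 22}
    - {"delta_pos": [70, 53, 0], "yaw": 0, "grip": 22}
    - {"delta_pos": [104, 78, 0], "yaw": 0, "grip": 22}
    - {"delta_pos": [138, 103, 0], "yaw": 0, "grip": 22}

```text
time_s: 21.75
tool_pos: [590.4, 167.3, 144.6]
eef_rot: [179.9, 0.1, -0.1]
contact_force: [0.9, 0.7, 0.2]
gripper_width: 31.5
```

step_arm:
  deltas:
    - {"delta_pos": [20, 16, 0], "yaw": 0, "grip": 22}
    - {"delta_pos": [36, 28, 0], "yaw": 0, "grip": 22}
    - {"delta_pos": [43, 33, 0], "yaw": 0, "grip": 22}
    - {"delta_pos": [43, 33, 0], "yaw": 0, "grip": 22}
    - {"delta_pos": [43, 33, 0], "yaw": 0, "grip": 22}

```text
time_s: 22.25
tool_pos: [631.4, 137.6, 145.8]
eef_rot: [-180.0, 0.1, -0.1]
contact_force: [0.2, 0.2, -0.4]
gripper_width: 31.6
```

```bash
python3 go.py 632.9 137 36.5; python3 - <<'E'
from h import *
c=camera("wrist"); f=c['frame']
for P in((632.9,137.8,9),):
    u=proj(c,P); cv2.drawMarker(f,tuple(int(a) for a in u),(0,0,255)); print(u)
cv2.imwrite("pics/w8.png",f)
E
```

```text
t 22.25 pos [631.4 137.6 145.8] rot [-1.7999e+02  1.0000e-01 -5.0000e-02] q [  3.   33.3 -29.1  96.4  18.9  55.3 -33.1] w 31.6
delta [  1.7   0.6 109.3] yaw -0.001
[255.49100202 185.74893055]
```

View pics/w8.png

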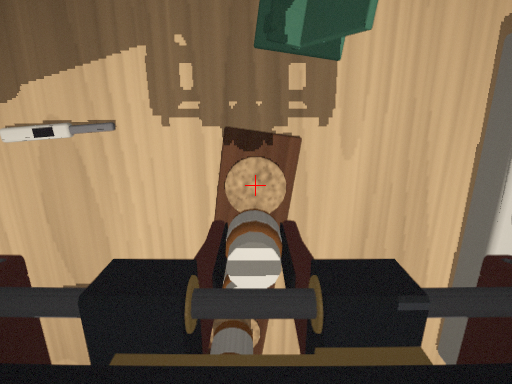

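The mark at (255,186) is at coaster a's centre, with jar1 above it. I'll lower and release it.

step_arm:
  deltas:
    - {"delta_pos": [1, 0, 20], "yaw": 0, "grip": 22}
    - {"delta_pos": [1, 0, 55], "yaw": 0, "grip": 22}
    - {"delta_pos": [1, 0, 85], "yaw": 0, "grip": 22}
    - {"delta_pos": [1, 0, 102], "yaw": 0, "grip": 22}
    - {"delta_pos": [1, 0, 106], "yaw": 0, "grip": 22}

```text
time_s: 22.8
tool_pos: [631.7, 137.4, 38.8]
eef_rot: [180.0, 0.2, -0.0]
contact_force: [0.1, -0.8, -0.8]
gripper_width: 31.7
```

step_arm:
  deltas:
    - {"delta_pos": [0, 0, 1], "yaw": 0, "grip": 22}
    - {"delta_pos": [0, 0, 2], "yaw": 0, "grip": 22}
    - {"delta_pos": [0, 0, 3], "yaw": 0, "grip": 22}
    - {"delta_pos": [0, 0, 3], "yaw": 0, "grip": 22}
    - {"delta_pos": [0, 0, 3], "yaw": 0, "grip": 22}

```text
time_s: 23.3
tool_pos: [633.9, 136.9, 38.3]
eef_rot: [-180.0, -0.1, -0.1]
contact_force: [0.6, 0.1, -0.3]
gripper_width: 31.6
```

step_arm:
  deltas:
    - {"delta_pos": [0, 0, 1], "yaw": 0, "grip": 22}
    - {"delta_pos": [0, 0, 2], "yaw": 0, "grip": 22}
    - {"delta_pos": [0, 0, 2], "yaw": 0, "grip": 22}
    - {"delta_pos": [0, 0, 2], "yaw": 0, "grip": 40}
    - {"delta_pos": [0, 0, 2], "yaw": 0, "grip": 55}

```text
time_s: 23.8
tool_pos: [633.6, 136.9, 35.6]
eef_rot: [-180.0, -0.0, -0.1]
contact_force: [-0.5, 0.4, 0.1]
gripper_width: 39.9
```

step_arm:
  deltas:
    - {"delta_pos": [0, 0, 0], "yaw": 0, "grip": 70}
    - {"delta_pos": [0, 0, 0], "yaw": 0, "grip": 70}
    - {"delta_pos": [0, 0, 0], "yaw": 0, "grip": 70}
    - {"delta_pos": [0, 0, -15], "yaw": 0, "grip": 70}
    - {"delta_pos": [0, 0, -45], "yaw": 0, "grip": 70}

```text
time_s: 24.3
tool_pos: [632.0, 136.4, 79.7]
eef_rot: [179.9, 0.2, -0.1]
contact_force: [-0.2, 1.0, 0.4]
gripper_width: 61.7
```

step_arm:
  deltas:
    - {"delta_pos": [0, 0, -40], "yaw": 0, "grip": 70}
    - {"delta_pos": [0, 0, -80], "yaw": 0, "grip": 70}
    - {"delta_pos": [0, 0, -120], "yaw": 0, "grip": 70}
    - {"delta_pos": [-20, -40, -130], "yaw": 0, "grip": 70}
    - {"delta_pos": [-45, -80, -130], "yaw": 0, "grip": 70}

```text
time_s: 24.8
tool_pos: [590.8, 217.2, 214.8]
eef_rot: [-179.9, -0.4, -0.4]
contact_force: [-0.8, 1.6, 0.7]
gripper_width: 61.3
```

step_arm:
  deltas:
    - {"delta_pos": [-30, -40, 0], "yaw": 0, "grip": 70}
    - {"delta_pos": [-60, -80, 0], "yaw": 0, "grip": 70}
    - {"delta_pos": [-90, -120, 0], "yaw": 0, "grip": 70}
    - {"delta_pos": [-110, -150, 0], "yaw": 0, "grip": 70}
    - {"delta_pos": [-120, -160, 0], "yaw": 0, "grip": 70}

```text
time_s: 25.3
tool_pos: [465.7, 381.5, 212.2]
eef_rot: [-179.8, -0.0, 0.3]
contact_force: [-0.7, 1.0, 0.1]
gripper_width: 61.2
```

```bash
python3 - <<'E'
from h import *
c=camera("top"); f=c['frame']; hsv=cv2.cvtColor(f,cv2.COLOR_BGR2HSV)
w=cv2.inRange(hsv,(0,0,120),(180,75,255))
for n,C,h in(("j4",(595.3,-129.4),98),("j3",(607.6,-40.3),80),("j2",(620.4,48.6),62),("j1",(632.9,137.8),44)):
    u=proj(c,(*C,h+9)); k=np.zeros_like(w); cv2.circle(k,tuple(int(round(a)) for a in u),13,255,-1)
    N,l,s,ce=cv2.connectedComponentsWithStats(w&k); i=1+np.argmax(s[1:,4])
    P=onz(c,*ce[i],h+9); print(n,s[i,2:],(P[:2]-C).round(1))
s=camera("scene")
A=cv2.resize(f[140:270,130:400],None,fx=2.5,fy=2.5,interpolation=cv2.INTER_CUBIC)
B=cv2.resize(s['frame'][100:290,160:430],None,fx=1.45,fy=1.45)[:275]
B=cv2.copyMakeBorder(B,0,0,0,A.shape[1]-B.shape[1],0)
cv2.imwrite("pics/e.png",np.vstack([A,B]))
E
```

```text
j4 [ 18  18 237] [-0.5 -0.2]
j3 [ 15  15 173] [-1.1 -2.7]
j2 [ 12  12 112] [0.1 1.2]
j1 [10  9 72] [0.  0.3]
```

View pics/e.png

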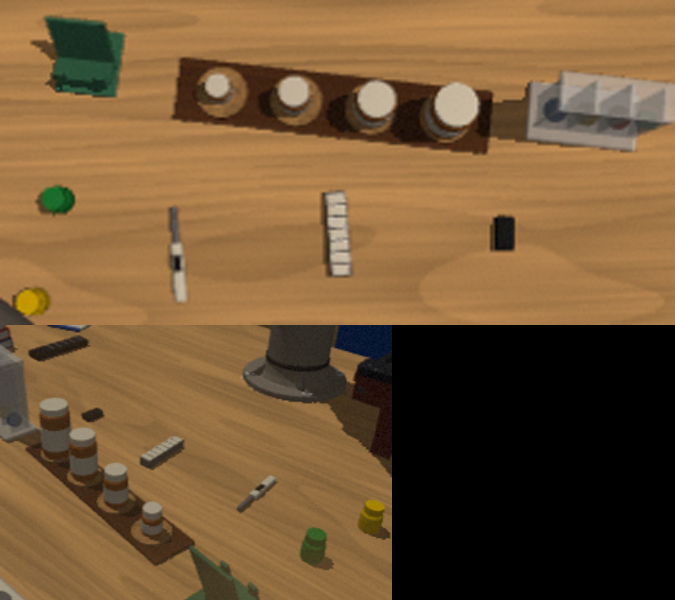

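All four jars stand upright and centred within 3 mm, and the arm is clear, so I'm handing in.

```bash
python3 -c "
from station import *
print(hand_in())"
```

```text
the job is handed in; nothing more can be done
None
```

The four jars are lined up by size and the job is handed in at about 25 s of the 120 s allowed; the hand-in gives no verdict. The largest jar is on coaster d, next to the breathing exerciser. The second largest is on c, the second smallest on b and the smallest on a, at the phone stand's end.

- **Final check:** in the last top and scene pictures, all four jars stand upright. By the top camera, the distances from the coaster centres were about 0.5 mm (largest), 2.9 mm (second largest), 1.2 mm (second smallest) and 0.3 mm (smallest), against the 12 mm allowed. The gripper was open and away from everything.
- **Contact force:** the second largest jar touched down harder than planned, at about 25 N read at the wrist. The other three touched down gently.
- **Disagreement:** the wrist camera once seemed to show the second smallest jar missing from coaster b. The top and scene pictures showed it standing there.

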